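# Start-of-shift test of the twist-release stop button

## Task

Test the bench's emergency stop: it is the mushroom button with the raised grip bar across its head. Press it straight down as far as it goes so that it latches down, then turn its head clockwise by the bar until the latch lets go and, once you release it, the button stands fully up again with its bar sprung back. Leave the neighbouring button with the smooth dome unpressed.

Things in the scene. Friction and masses are not known exactly. Their poses are not given: they have to be found in the camera images.
- stop_grip (a point): Centre of the grip bar of the stop button, on its axis: red mushroom head 44 mm across, on it an upright bar 40 mm long, 14 thick, 20 tall (from 10 mm below to 10 mm above this point; the disc begins 10 mm below). On a fixed grey box 76 x 76 x 56 mm. Button up: this point is 97 mm above the table. z up, x along the bar, y across it (the way to pinch it); both turn with the head.
- stop_push (a joint): How far the stop button is pushed down, m: 0 up, 0.012 at its stop. The spring takes 2 N to start, 5 N at the bottom. It latches when pushed past 0.0105; let go, it rises to 0.0065 and stays there (the grip point is then 6.5 mm lower). Pulling does not free it, only turning.
- stop_twist (a joint): How far its head is turned clockwise seen from above, rad: 0 at rest, stop at 1.1; a light spring (0.07 N m at the stop) turns it back to 0 when let go. With the button latched, a turn past 0.8 frees it and it springs up (a gripper holding the bar may keep it down until it opens). A turn of about 0.95 is right.
- palm_top (a point): Top centre of the neighbouring spring button, not to be pressed: the same grey box and a red head of the same 44 mm width, but a smooth dome without a bar, its top 90 mm above the table. Either box may stand on the left or the right.
There are look-alikes about, which are no part of the job. What is shaped like the part that bears stop_grip but pink is not meant.

How it is judged:
On the way, in this order (a step that is already met when the one before it is completed fails the run):
1. the stop button is pressed down past its latching point (value of joint stop_push above 0.0102 m), for 0.05 s.
2. the head is then turned clockwise by its bar (value of joint stop_twist above 0.5 rad), for 0.05 s.
At the end, for the whole second after the job is handed in: The stop button has been pressed down past its latching point, then turned, and stands up again: within 2 mm of fully up, its head sprung back to within 0.15 rad of rest (value of joint stop_push below 0.002 m and value of joint stop_twist below 0.15 rad); the robot touches nothing.
It fails at once if the smooth-domed neighbouring button is pressed in by more than 4 mm (distance of palm_top from where it was at the start of the episode above 0.004 m).
It also fails if it takes over 35 s, if anything falls off the work surface, if the arm or the gripper's body presses on something with over 40 N, if the wrist force passes 120 N, or if a joint passes its speed limit or range.

## Robot

A 7-joint arm with a two-finger parallel gripper is mounted at the origin on the work surface. World frame = base frame: x ahead of the robot, y to its left, z up, the work surface at z = 0. Lengths are in m, angles in rad, forces in N, time in s.
With the tool pointing down it reaches from about 0.4 to 0.9 m from the base axis. Payload 5.6 kg.
Tool frame: the origin (TCP) lies midway between the tips of the shut fingers; the grasp point (between the pads) lies 19 mm behind it; y points along the fingers, z is the direction in which the jaws open and shut, and the axes are right-handed (so a half turn about y gives the same grasp; the last joint's range is limited). The gripper opens to 92 mm and grips with 3 to 60 N. Pads are 20 mm wide; open, the fingers measure 128 mm over their backs; the gripper's body (75 mm by 189 mm) begins 69 mm behind the grasp point.
Start: joints at [-1.205, 0.468, -0.012, 1.603, 0.006, 1.071, -0.056], TCP at [0.258, 0.596, 0.215] pointing down, gripper open.
Joint ranges: [-2.53, 2.53], [-0.31, 2.02], [-1.57, 1.55], [0.28, 2.44], [-1.29, 4.43], [0.15, 1.84], [-2.92, 2.92]. Speed limits (rad/s): [2.57, 2.57, 3.14, 3.14, 3.14, 3.14, 3.14].

## Interface

Orientations are given as a 3x3 rotation matrix whose columns are the frame's x, y, z axes.
In Python, from station import env, effector, solver, viewer, workorder, search_frame, tip_of gives the robot as it stands. Calls block until the motion is done:
- env.reach(position, orientation): joint-space move of the TCP to a pose.
- env.movel(position, frame=None, rate=0.15): straight line of the TCP; frame=None keeps the orientation; rate is the mean speed in m/s.
- env.goto_joints(angles): joint-space move.
- effector.release() and effector.grasp(squeeze=None): open the fingers fully, or close them until they stop; squeeze is the grip in N (None keeps the last).
- env.pause(seconds).
- solver.inverse_kinematics(position, orientation): joint angles nearest the present ones, or None.
- env.sense(): the state.
- viewer.read_camera(name): name is "scene" or "side" or "wrist"; returns (picture, depth): 384x512x3 uint8, red, green, blue; 384x512 float32, m along the optical axis (not along the pixel's ray), 0 where there is no reading.
- viewer.camera_info(name): a dict with "intrinsics" (3x3 intrinsics, pixels), "dist_coeffs" ([k1, k2, p1, p2, k3] as OpenCV has them; the pictures are not rectified), "eye" and "rotation" of the camera in the world; the wrist camera has in their place "T_tool_cam" (4x4, takes a point from camera to tool coordinates, whose origin is the TCP and whose axes are the tool frame's). Camera axes: x right, y up, looking along -z (the intrinsics and any distortion apply to the point x, -y, -z); pixel columns grow to the right and rows downward; lengths in m; the calibration is good to about 2 mm. A picture is of the moment at which its call begins: read the wrist's pose just before it. camera_info takes no time and is no camera call.
A pose or a line that the arm cannot do raises env.PlanningError and nothing moves.
- workorder.finish_job(): hands the job in, once; it reports no verdict.
Trained networks look in the newest picture that a camera, given by its name, has taken for a name from the list of things; names that differ only in an ending like _2 or _b are one class to them, and where a whole thing is asked for, a point or a joint stands for the part that bears it (a point fixed in the world has none). Each returns a list of dicts, best first, with "score" (0 to 1); they miss things now and then, are a little off and sometimes report something else, mostly with a low value. They report only what shows in the picture. A call takes as long as a camera call. They do not tell look-alikes from the thing itself.
- search_frame(camera, name): "at" ([x, y, z] in m, in world coordinates, good to about 4 mm: the middle of the surface that is visible of it).
- tip_of(camera, name): "at" ([x, y, z] in m, in world coordinates, good to about 4 mm: a listed point, or the origin of a listed thing).
The state is a dict: "t": time; "joint_positions": joint angles; "joint_velocities": joint speeds; "tau": joint torques, N m; "ee_pos": TCP position; "tcp_rot": TCP orientation; "wrist_force": force on the tool from outside, world axes, zero at the start; "moment": the same for the moment, N m; "gripper_width": finger opening in m.
Only numpy, scipy, OpenCV 4.12 (cv2) and the standard library are available. Lean on these libraries where they do the work, as an engineer would, in place of code of your own. Each camera call takes 0.05 s, during which the arm holds its last target.

## Working session

There is one attempt and no reset: what is moved stays moved. The work goes in short steps, each a Python script; the robot and the scene stay as the last script left them, time stands still between calls to the robot, and variables do not carry over. Pictures are saved under pics/ and viewed, and the job is handed in when it is done.

```bash
mkdir -p pics; ls; python3 - <<'E'
from station import env, effector, solver, viewer, workorder, search_frame, tip_of
import cv2
s=env.sense(); print(s['t'],s['ee_pos'],s['tcp_rot'],s['gripper_width'])
for c in ("scene","side"):
    p,d=viewer.read_camera(c)
    cv2.imwrite(f"pics/{c}1.png",p[:,:,::-1])
    print(c,viewer.camera_info(c))
    for n in("stop_grip","palm_top"):
        for r in tip_of(c,n): print(n,r)
E
```

```text
pics
0.0 [0.2581971  0.59587169 0.21366784] [[ 9.17582945e-01 -5.84388214e-04  3.97543957e-01]
 [-3.97544367e-01 -1.66445814e-03  9.17581444e-01]
 [ 1.25471493e-04 -9.99998444e-01 -1.75959864e-03]] 0.09201325167627183
scene {'intrinsics': array([[435.03301799,   0.        , 258.16885421],
       [  0.        , 435.03301799, 194.99288335],
       [  0.        ,   0.        ,   1.        ]]), 'dist_coeffs': array([-0.15724887,  0.        ,  0.        ,  0.        ,  0.        ]), 'eye': array([ 1.00839871, -0.16346404,  0.79363542]), 'rotation': array([[ 0.24335465, -0.78205233,  0.57373572],
       [ 0.96993495,  0.19489191, -0.14575092],
       [ 0.00216839,  0.59195549,  0.80596774]])}
stop_grip {'at': [0.656, -0.2697, 0.0984], 'score': 0.76}
stop_grip {'at': [0.5145, -0.2248, 0.0953], 'score': 0.74}
palm_top {'at': [0.5964, 0.1818, 0.0888], 'score': 0.82}
side {'intrinsics': array([[373.40689473,   0.        , 249.81544621],
       [  0.        , 373.40689473, 189.72708646],
       [  0.        ,   0.        ,   1.        ]]), 'dist_coeffs': array([0.01997421, 0.        , 0.        , 0.        , 0.        ]), 'eye': array([0.0787022 , 0.40278126, 0.58041908]), 'rotation': array([[-0.70334664,  0.42646284, -0.56871166],
       [-0.71069626, -0.43835059,  0.55023594],
       [-0.01463991,  0.79118785,  0.61139796]])}
stop_grip {'at': [0.5157, -0.227, 0.0955], 'score': 0.74}
stop_grip {'at': [0.3762, -0.2627, 0.0985], 'score': 0.58}
stop_grip {'at': [0.6496, -0.272, 0.0954], 'score': 0.5}
palm_top {'at': [0.5982, 0.175, 0.0895], 'score': 0.57}
```

View pics/scene1.png

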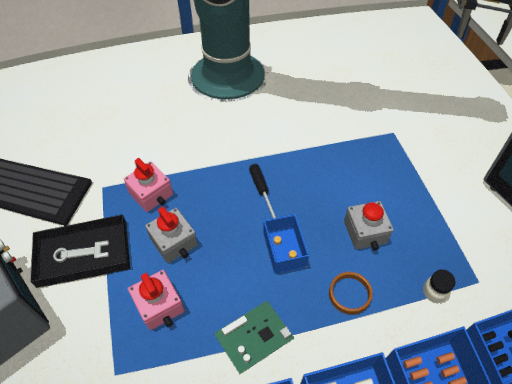

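View pics/side1.png

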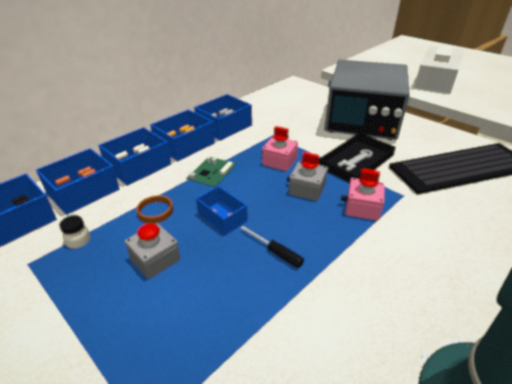

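The barred candidates in the scene picture are pink (148,183), grey (170,232) and pink (155,297). The grey one at (170,232) fits, since pink ones are ruled out. The smooth dome is at (372,213). I'll confirm with an enlarged crop, then take a wrist view from above.

```bash
python3 - <<'E'
from station import env, effector, solver, viewer, workorder, search_frame, tip_of
import cv2, numpy as np
p=cv2.imread("pics/scene1.png")[150:340,100:230]
cv2.imwrite("pics/crop1.png",cv2.resize(p,None,fx=3,fy=3,interpolation=cv2.INTER_CUBIC))
R=np.array(env.sense()['tcp_rot'])
for T in ([0.515,-0.226,0.30],):
  best=None
  for a in np.arange(-180,180,15):
    a=np.radians(a)
    z=np.array([np.cos(a),np.sin(a),0]); y=np.array([0,0,-1.]); x=np.cross(y,z)
    q=solver.inverse_kinematics(T,np.c_[x,y,z])
    if q is not None: print(round(np.degrees(a)),np.round(q,2))
print(viewer.camera_info("wrist"))
E
```

```text
-180 [-0.62  0.52  1.37  1.78 -0.53  1.29 -2.26]
-165 [-0.62  0.52  1.37  1.78 -0.53  1.29 -2.  ]
-150 [-0.62  0.52  1.37  1.78 -0.53  1.29 -1.74]
-135 [-0.62  0.52  1.37  1.78 -0.53  1.29 -1.48]
-120 [-0.51  0.38  1.13  1.77 -0.36  1.22 -1.38]
-105 [-0.49  0.37  1.09  1.77 -0.34  1.22 -1.14]
-90 [-0.49  0.37  1.09  1.77 -0.35  1.22 -0.87]
-75 [-0.48  0.36  1.08  1.77 -0.34  1.21 -0.62]
-60 [-0.47  0.35  1.06  1.77 -0.33  1.21 -0.37]
-45 [-0.46  0.35  1.05  1.77 -0.32  1.21 -0.11]
-30 [-0.45  0.34  1.03  1.77 -0.31  1.21  0.14]
-15 [-0.44  0.34  1.02  1.77 -0.31  1.21  0.4 ]
0 [-0.44  0.33  1.    1.77 -0.3   1.2   0.65]
15 [-0.43  0.33  0.99  1.77 -0.3   1.2   0.91]
30 [-0.42  0.33  0.98  1.77 -0.29  1.2   1.16]
45 [-0.4   0.32  0.96  1.77 -0.28  1.2   1.42]
60 [-0.39  0.32  0.94  1.77 -0.27  1.2   1.67]
75 [-0.39  0.31  0.93  1.77 -0.27  1.2   1.93]
90 [-0.38  0.31  0.92  1.77 -0.27  1.2   2.19]
105 [-0.38  0.31  0.93  1.77 -0.27  1.2   2.45]
120 [-0.38  0.31  0.92  1.77 -0.26  1.2   2.71]
135 [ 1.17  0.47 -1.1   1.67  0.43  1.27  2.34]
150 [ 1.27  0.59 -1.31  1.67  0.59  1.34  2.48]
165 [-0.62  0.52  1.37  1.78 -0.53  1.29 -2.53]
{'intrinsics': array([[314.53212537,   0.        , 254.71646626],
       [  0.        , 314.53212537, 193.65597617],
       [  0.        ,   0.        ,   1.        ]]), 'dist_coeffs': array([-0.00975203,  0.        ,  0.        ,  0.        ,  0.        ]), 'T_tool_cam': array([[ 1.34978381e-03, -9.70975083e-01, -2.39176852e-01,
        -6.60999614e-02],
       [-1.91025599e-04,  2.39176815e-01, -9.70976011e-01,
        -1.69465920e-01],
       [ 9.99999071e-01,  1.35629661e-03,  1.37355897e-04,
         8.20493795e-04],
       [ 0.00000000e+00,  0.00000000e+00,  0.00000000e+00,
         1.00000000e+00]])}
```

View pics/crop1.png

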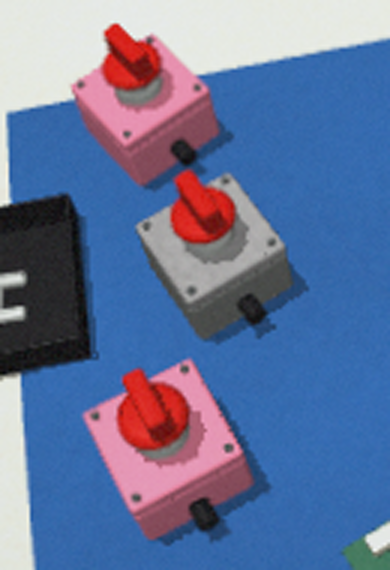

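Crop confirms it: the middle one has a grey box and a barred head, with pink ones above and below it. Next I measure the bar yaw from depth.

```bash
cat > h.py <<'E'
from station import env, effector, solver, viewer, workorder, search_frame, tip_of
import cv2, numpy as np
def cloud(c):
    i=viewer.camera_info(c)
    s=env.sense()
    p,d=viewer.read_camera(c)
    v,u=np.mgrid[:384,:512]
    n=cv2.undistortPoints(np.c_[u.ravel(),v.ravel()].astype(np.float32)[:,None],i['intrinsics'],i['dist_coeffs'])[:,0].reshape(384,512,2)
    P=np.stack([n[...,0]*d,-n[...,1]*d,-d],-1)
    if c=="wrist":
        T=i['T_tool_cam']; P=P@T[:3,:3].T+T[:3,3]; P=P@np.array(s['tcp_rot']).T+s['ee_pos']
    else: P=P@i['rotation'].T+i['eye']
    return p,d,P
def bar(c,at=(0.515,-0.226),lo=0.092,hi=0.115):
    p,d,P=cloud(c)
    m=(d>0)&(np.hypot(P[...,0]-at[0],P[...,1]-at[1])<0.035)&(P[...,2]>lo)&(P[...,2]<hi)
    X=P[m]; r=cv2.minAreaRect((X[:,:2]*1000).astype(np.float32))
    w,V=np.linalg.eigh(np.cov(X[:,:2].T)); a=np.degrees(np.arctan2(V[1,1],V[0,1]))
    print(c,m.sum(),'mean',X.mean(0).round(4),'pca',round(a,1),np.sqrt(w).round(4),'rect',r,'zpct',np.percentile(X[:,2],[5,50,95,99]).round(4))
    return p,m
def R(a):
    z=np.array([np.cos(a),np.sin(a),0]); y=np.array([0,0,-1.]); return np.c_[np.cross(y,z),y,z]
E
python3 - <<'E'
from h import *
bar("scene");bar("side")
env.goto_joints([0.41,0.468,-.012,1.603,.006,1.071,-.056])
s=env.sense();print(s['t'],s['ee_pos'],s['tcp_rot'])
for a in range(-180,180,15):
    q=solver.inverse_kinematics([0.515,-0.226,0.25],R(np.radians(a)))
    if q is not None: print(a,np.round(q,2))
E
```

```text
scene 157 mean [ 0.5224 -0.2228  0.1034] pca -157.6 [0.0041 0.0119] rect ((518.3677368164062, -223.84568786621094), (40.418365478515625, 14.208919525146484), 22.150108337402344) zpct [0.0946 0.1048 0.1074 0.1078]
side 134 mean [ 0.5145 -0.218   0.1018] pca -156.3 [0.0035 0.0116] rect ((516.1591186523438, -219.65704345703125), (39.05959701538086, 14.419960975646973), 19.716962814331055) zpct [0.0928 0.1028 0.1078 0.1084]
3.6833 [ 0.58495145 -0.28314225  0.2141123 ] [[-4.35614924e-01 -1.79738370e-04  9.00133104e-01]
 [-9.00132949e-01  7.06897696e-04 -4.35614708e-01]
 [-5.58005340e-04 -9.99999734e-01 -4.69723615e-04]]
-180 [-0.07  0.3   0.52  1.81 -0.16  1.08 -2.63]
-165 [-0.02  0.29  0.46  1.81 -0.15  1.07 -2.39]
-150 [ 0.02  0.29  0.41  1.81 -0.13  1.07 -2.14]
-135 [ 0.06  0.29  0.35  1.8  -0.11  1.07 -1.9 ]
-120 [ 0.1   0.28  0.3   1.8  -0.1   1.07 -1.65]
-105 [ 0.15  0.28  0.25  1.8  -0.08  1.07 -1.41]
-90 [ 0.19  0.28  0.2   1.79 -0.06  1.07 -1.16]
-75 [ 0.23  0.28  0.15  1.79 -0.05  1.07 -0.91]
-60 [ 0.27  0.28  0.1   1.79 -0.03  1.07 -0.67]
-45 [ 0.32  0.28  0.04  1.79 -0.01  1.07 -0.42]
-30 [ 0.37  0.29 -0.01  1.78  0.    1.07 -0.17]
-15 [ 0.41  0.29 -0.07  1.78  0.02  1.07  0.07]
0 [ 0.46  0.29 -0.12  1.78  0.04  1.08  0.32]
15 [ 0.5   0.3  -0.18  1.77  0.06  1.08  0.56]
30 [ 0.55  0.3  -0.23  1.77  0.08  1.08  0.81]
45 [ 0.59  0.31 -0.28  1.77  0.1   1.08  1.06]
60 [ 0.63  0.31 -0.34  1.77  0.11  1.08  1.3 ]
75 [ 0.67  0.32 -0.39  1.76  0.13  1.09  1.55]
90 [ 0.71  0.33 -0.44  1.76  0.15  1.09  1.79]
105 [ 0.75  0.33 -0.49  1.76  0.18  1.09  2.03]
120 [ 0.79  0.34 -0.55  1.76  0.2   1.1   2.28]
135 [ 0.83  0.36 -0.6   1.75  0.22  1.1   2.52]
150 [ 0.88  0.37 -0.66  1.75  0.25  1.11  2.76]
165 [-0.11  0.3   0.57  1.81 -0.18  1.08 -2.87]
```

```bash
python3 - <<'E'
from h import *
env.reach([0.517,-0.222,0.22],R(np.radians(-68)))
p,m=bar("wrist",(0.517,-0.222),0.1)
bar("wrist",(0.517,-0.222),0.104)
q=p[:,:,::-1].copy(); q[m]=(0,255,0); cv2.imwrite("pics/w1.png",np.hstack([p[:,:,::-1],q])[:, :][:, ::1] if 0 else q)
print(tip_of("wrist","stop_grip"),env.sense()['ee_pos'],env.sense()['t'],np.argwhere(m).mean(0))
E
```

```text
wrist 604 mean [ 0.5192 -0.2217  0.1059] pca -156.9 [0.0039 0.0114] rect ((518.2650756835938, -221.82321166992188), (39.71815490722656, 13.151287078857422), 22.38950538635254) zpct [0.1038 0.1061 0.1072 0.1078]
wrist 589 mean [ 0.5188 -0.222   0.106 ] pca -157.6 [0.0039 0.0112] rect ((518.2747802734375, -222.06939697265625), (39.569583892822266, 13.219806671142578), 22.25877571105957) zpct [0.1045 0.1061 0.1075 0.1081]
[{'at': [0.5166, -0.2233, 0.0969], 'score': 0.84}, {'at': [0.6536, -0.2756, 0.0987], 'score': 0.66}, {'at': [0.3794, -0.2543, 0.1018], 'score': 0.52}] [ 0.51747803 -0.22247242  0.21987808] 4.575 [189.97847682 255.24006623]
```

View pics/w1.png

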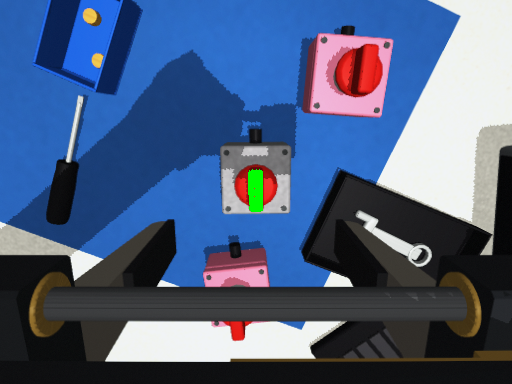

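The wrist picture shows the grey box with the bar (masked green) at (255,190), square between the open fingers. Pink look-alikes are at (350,75) and (237,290). Position (0.518,-0.222), yaw 22.3°, top 0.107: all fit the description. I'll descend and grip.

```bash
python3 - <<'E'
from h import *
env.reach([0.518,-0.222,0.15],R(np.radians(-67.7)))
env.movel([0.518,-0.222,0.0905],rate=0.08)
s=env.sense(); print(s['t'],s['ee_pos'],s['wrist_force'])
effector.grasp(35)
s=env.sense(); print(s['t'],s['ee_pos'],s['wrist_force'],s['moment'],s['gripper_width'])
p,m=bar("wrist",(0.517,-0.222),0.1);cv2.imwrite("pics/w2.png",p[:,:,::-1])
E
```

```text
5.85 [ 0.51832493 -0.22214262  0.09076481] [-0.59415031 -1.02619507  0.26907099]
7.0083 [ 0.51822846 -0.22257358  0.09053752] [ 0.975434   -2.13487056 -1.24828829] [-0.47734012 -0.09983522  0.03878785] 0.013363391242299882
wrist 2411 mean [ 0.5218 -0.221   0.1065] pca -158.3 [0.0074 0.0107] rect ((519.1484985351562, -217.69766235351562), (36.99798583984375, 38.956207275390625), 86.31895446777344) zpct [0.1027 0.1062 0.1126 0.1146]
```

View pics/w2.png

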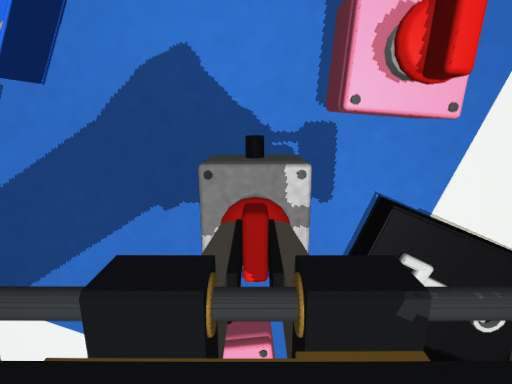

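The bar sits between the pads at (256,235) with a jaw gap of 13.4 mm, as expected for a 14 mm bar. Next I press in steps, watching the force.

```bash
python3 - <<'E'
from h import *
for dz in (0.006,0.009,0.011,0.012,0.013,0.014,0.015):
    env.movel([0.518,-0.222,0.0905-dz],rate=0.03); env.pause(0.08)
    s=env.sense(); print(round(s['t'],2),dz,np.round(s['ee_pos'],4),np.round(s['wrist_force'],1),round(s['gripper_width'],4))
    if s['wrist_force'][2]>15: break
E
```

```text
7.49 0.006 [ 0.5183 -0.2225  0.0848] [ 0.9 -4.3  3.7] 0.0137
7.83 0.009 [ 0.5183 -0.2225  0.0817] [ 0.9 -4.2  3. ] 0.0138
8.16 0.011 [ 0.5183 -0.2225  0.0797] [ 0.2 -5.   4.8] 0.0136
8.49 0.012 [ 0.5183 -0.2225  0.0788] [ 0.2 -5.   4.6] 0.0138
8.82 0.013 [ 0.5183 -0.2225  0.0784] [-1.1 -4.4  9.5] 0.0136
9.16 0.014 [ 0.5184 -0.2225  0.0783] [-3.5 -4.  17.9] 0.0136
```

The hard stop came about 12 mm down, with force jumping to 18 N, so it should be latched. I'll ease up to the latch rest height and turn clockwise.

```bash
python3 - <<'E'
from h import *
z=0.0905-0.0075
env.movel([0.518,-0.222,z],rate=0.03)
s=env.sense(); print(round(s['t'],2),np.round(s['ee_pos'],4),np.round(s['wrist_force'],1))
for th in (0.15,0.3,0.45,0.6,0.75,0.87,0.97):
    env.movel([0.518,-0.222,z],R(np.radians(-67.7)-th)); env.pause(0.05)
    s=env.sense(); r=np.array(s['tcp_rot'])[:,2]; print(round(s['t'],2),th,round(np.radians(-67.7)-np.arctan2(r[1],r[0]),3),np.round(s['ee_pos'],4),np.round(s['wrist_force'],1),np.round(s['moment'],2),round(s['gripper_width'],4))
    if np.linalg.norm(s['wrist_force'])>40: break
p,m=bar("wrist",(0.517,-0.222),0.1);cv2.imwrite("pics/w3.png",p[:,:,::-1])
E
```

```text
9.53 [ 0.5183 -0.2225  0.0832] [ 1.5 -6.2  4.3]
9.88 0.15 0.15 [ 0.5183 -0.2226  0.0829] [ 1.6 -5.1  4.3] [-1.36 -0.15  0.  ] 0.0134
10.22 0.3 0.3 [ 0.5183 -0.2228  0.0829] [ 1.4 -6.3  3.6] [-1.5  -0.14  0.08] 0.0136
10.57 0.45 0.45 [ 0.5184 -0.223   0.083 ] [ 1.5 -5.7  4.1] [-1.49 -0.07  0.03] 0.0137
10.93 0.6 0.601 [ 0.5183 -0.2231  0.083 ] [-0.1 -6.6  3.8] [-1.55 -0.13  0.02] 0.0137
11.28 0.75 0.751 [ 0.5183 -0.2233  0.083 ] [ 1.4 -6.9  3.9] [-1.63 -0.07  0.11] 0.0139
11.59 0.87 0.871 [ 0.5182 -0.2234  0.083 ] [ 0.9 -6.1  3.6] [-1.66 -0.13  0.04] 0.0138
11.89 0.97 0.971 [ 0.5182 -0.2235  0.083 ] [ 0.7 -7.4  3.7] [-1.71 -0.02  0.05] 0.0139
wrist 723 mean [ 0.5267 -0.2274  0.1076] pca 56.7 [0.0044 0.0133] rect ((522.4912719726562, -228.10516357421875), (33.65488052368164, 36.016822814941406), 0.22157448530197144) zpct [0.1006 0.1074 0.1144 0.1148]
```

View pics/w3.png

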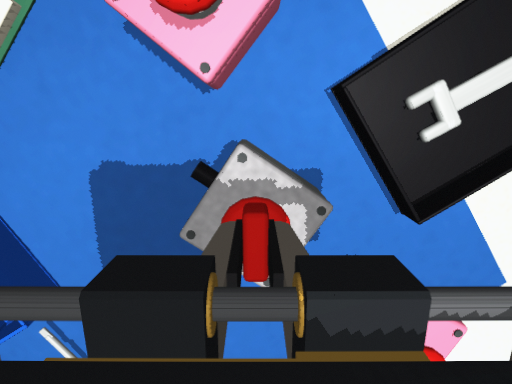

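The bar at (256,235) is still held and has turned with the gripper relative to the box. I'll open, back off straight up, and check.

```bash
python3 - <<'E'
from h import *
effector.release(); env.pause(0.3)
env.movel([0.518,-0.222,0.22],rate=0.12)
env.pause(0.2)
p,m=bar("wrist",(0.518,-0.222),0.1);cv2.imwrite("pics/w4.png",p[:,:,::-1])
for c in("scene","side"):
    p,m=bar(c,(0.518,-0.222),0.092)
    cv2.imwrite(f"pics/{c}4.png",p[:,:,::-1])
s=env.sense(); print(s['t'],s['ee_pos'],s['wrist_force'],s['gripper_width'])
E
```

```text
wrist 636 mean [ 0.5192 -0.2231  0.1058] pca -157.4 [0.004  0.0113] rect ((518.3873901367188, -222.42510986328125), (39.9476432800293, 14.465656280517578), 23.163148880004883) zpct [0.1032 0.1061 0.1073 0.1077]
scene 158 mean [ 0.5223 -0.2229  0.1033] pca -157.5 [0.0042 0.0119] rect ((519.015869140625, -223.53286743164062), (40.25020980834961, 14.357314109802246), 21.175613403320312) zpct [0.0939 0.1046 0.1073 0.1081]
side 132 mean [ 0.5144 -0.2183  0.1017] pca -156.1 [0.0037 0.0114] rect ((516.114990234375, -219.96360778808594), (39.30942916870117, 15.952068328857422), 20.83137321472168) zpct [0.0932 0.1029 0.1075 0.1083]
15.0917 [ 0.51787309 -0.22196918  0.21968857] [-0.42261265  0.16172991 -0.798342  ] 0.09176233327309519
```

View pics/w4.png

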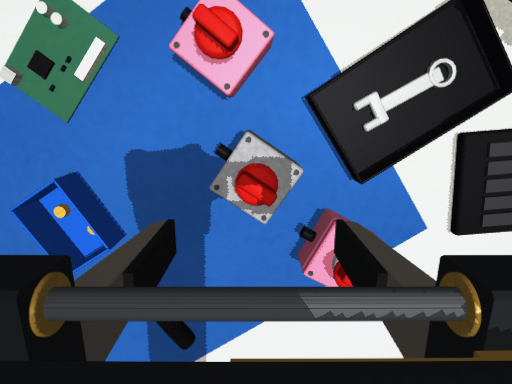

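The head at (257,185) is back square to its box. Bar top height and yaw match the values from before the press in all three cameras. The gripper is clear, so I'm handing in.

```bash
python3 - <<'E'
from h import *
workorder.finish_job()
E
```

```text
the job is handed in; nothing more can be done
```

I pressed the grey-boxed stop button down to its stop, turned it clockwise by its bar until it freed, and released it. I then handed the job in at about 15 s; it reports no verdict.

- **Press:** I gripped the bar and pushed straight down. The travel ended about 12 mm down, where the force rose to 18 N.
- **Turn:** I eased up to the latch rest height, then turned the head 0.97 rad clockwise, opened the gripper and backed off straight up.
- **After release:** the wrist camera measured the bar top at 0.106 m and its yaw at 22.6° (22–23° across the two fits), against 0.106 m and 22.4–23.1° before the press. The scene and side cameras also gave their earlier values to within about 1° and 1 mm.
- **Clearance:** the TCP ended 0.11 m above the bar and the wrist force read under 1 N, so the robot is touching nothing.
- **Neighbouring dome:** the arm worked about 0.4 m away from it and never approached it. I did not measure it again at the end.

The only disagreement was the bar's centre, where the side camera read about 2–3 mm off the wrist camera, close to the calibration limits. I used the wrist value.

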